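Refit the slide plate under the lap of the pouch chute

ROBOT

A 7-joint arm with a two-finger parallel gripper is mounted at the origin on a cart in front of the work surface, level with it; the furniture and walls round the work are solid. World frame = base frame: x ahead of the robot, y to its left, z up, the work surface at z = 0. Lengths are in m, angles in degrees, forces in N, time in s.
With the tool pointing down it reaches from about 0.425 to 0.875 m from the base axis. Payload 4.7 kg.
Tool frame: the origin (TCP) lies between the finger pads; the fingertips stand 8 mm ahead of it and the grasp point (between the pads) lies 11 mm behind it; z points along the fingers, y is the line along which they close (so a half turn about z gives the same grasp; the last joint's range is limited). The gripper opens to 87 mm and grips with 3 to 60 N. Pads are 19 mm wide; open, the fingers measure 117 mm over their backs; the gripper's body (75 mm by 190 mm) begins 51 mm behind the grasp point.
Start: joints at [67.042, 18.392, -4.016, 83.108, 1.295, 78.541, -3.26], TCP at [0.262, -0.595, 0.231] pointing down, gripper open.
Joint ranges: [-163.93, 163.93], [-17.29, 119.83], [-79.2, 71.16], [3.27, 140.29], [-89.18, 269.18], [5.43, 117.66], [-154.24, 154.24]. Speed limits (degrees/s): [147.25, 147.25, 180, 180, 180, 180, 180].

INTERFACE

Orientations are given as [roll, pitch, yaw] about the fixed x, y, z axes, in that order (R = Rz(yaw) Ry(pitch) Rx(roll)).
In Python, from cell import env, viewer gives the robot as it stands. The module is installed in compiled form; this text tells all that it offers.
- The arm moves only by the tool arm_command, never from a script. Its argument "series" is a list of rows, each a list of 2 entries, a list of its own where there are three numbers: the shift along the tool's x, y, z in mm, then the turn about the tool's z in rad. A call has exactly 5 rows; each row is the pose to reach, as a shift and turn from the pose commanded when the call began, along the tool's axes at that moment; what a row does not reach only later rows make up. A row lasts 1/10 s, in which the tool goes at most 50 mm and 8.59 degrees, less where a joint would pass 70% of its speed; a pose out of reach is approached as far as the arm can. A call with a gripper value outside its range is refused whole. "grip" is the gripper command: -1 is fully open, 1 is shut, values between are in proportion, set as the call begins (left out, the last holds). The fingers move at their own pace and stop on an object; "grip_force" is the grip in N (left out, the last holds). Time passes only in rows, so rows that repeat a pose let the fingers close, or fill a call up. It gives the time, the measured TCP pose, the force, the opening and the grip force at its end, in the units of the state.
- env.get_obs(): the state, without advancing time (a new reading comes with each control period).
- viewer.read_camera(name): name is "scene" or "top" or "wrist"; returns (picture, depth): 480x640x3 uint8, blue, green, red; 480x640 float32, m along the optical axis (not along the pixel's ray), 0 where there is no reading.
- viewer.calibration(name): a dict with "K" (3x3 intrinsics, pixels), "T" (4x4, takes a point from camera to world coordinates); the wrist camera has in their place "hand_eye" (4x4, takes a point from camera to tool coordinates, whose origin is the TCP and whose axes are the flange's). Camera axes: x right, y up, looking along -z (the intrinsics and any distortion apply to the point x, -y, -z); pixel columns grow to the right and rows downward; lengths in m; the calibration is good to about 2 mm. A picture is of the moment at which its call begins: read the wrist's pose just before it. calibration takes no time and is no camera call.
- env.sign_off(): hands the job in; it is judged then, once.
The state is a dict: "time_s": time; "qpos": joint angles; "joint_velocities": joint speeds; "effort": joint torques, N m; "tool_pos": TCP position; "tool_rot": TCP orientation; "force": force on the tool from outside, world axes, zero at the start; "wrist_torque": the same for the moment, N m; "grip_width": finger opening in m; "grasp_force": force on a finger pad.
Only numpy, scipy, OpenCV 4.12 (cv2) and the standard library are available. Lean on these libraries where they do the work, as an engineer would, in place of code of your own. Each camera call takes 0.05 s, during which the arm holds its last target. There are 200 camera calls.

TASK

Refit the loose slide plate on the sloping board of the pouch chute: with its upturned lip at the low end, tuck its plain far edge under the hinged lap plate without lifting the lap, and push it up fully home against the stop, its sides parallel with the board's and centred. Finish while still holding it, pressed down flat on the board with about 10 N, so that a colleague can fasten it; leave the tub, the tally counter and the marker pen where they are.

Things in the scene. Friction and masses are not known exactly. Their poses are not given: they have to be found in the camera images.
- board: White sloping board of the chute, fixed, 226x140x10 mm on four short steel legs. Origin on its top face, midway across, 34 mm above the table. x points up the slope (away from the robot) at 8 degrees above level, y left, z out of its top face. It runs from x = -80 to +146 mm; bare up to x = +40 mm. A steel stop bar 8.6 mm high crosses it under the lap, its face at x = +71 mm.
- lap_edge (a point): Middle of the lower front edge of the lap, a steel plate 130 mm wide, 3 mm thick, that covers the board from x = +40 mm (board frame) to its hinge at +138 mm. At rest this edge hangs 9 mm above the board: a slot 9 mm high that goes 31 mm deep to the stop. The lap weighs 0.15 kg and lifts easily.
- lap (a joint): Hinge of the lap plate, rad: 0 at rest, grows as its front edge is lifted (0.01 rad = 1 mm at the edge).
- plate_grip (a point): Centre of the upright grey grip rib on the loose steel slide plate, 21 mm above the plate's underside. Rib: 12 mm thick along x, 70 mm long along y, its top 38 mm above the underside. Axes are the plate's: x to the plain far edge, z up. The plain edge lies 80 mm ahead (+x), the lipped end 60 mm behind. With the plate home it is at x = -9, y = 0, z = +21 mm in the board frame.
- plate_edge (a point): Middle of the lower edge of the plate's plain far side, at the underside.
- plate: The slide plate: 140 mm along x, 120 mm along y, 4 mm thick, 0.15 to 0.30 kg, lying flat on the table at first. A lip 16 mm high and 4 mm thick stands up along its -x end. Origin at the centre of its underside, axes as for plate_grip.
- tub: Small white open tub, 70 mm across, 45 mm high; bystander. Origin under its centre.
- counter: Small round tally counter lying on the table near the robot, about 68x55x24 mm; bystander (another one stands far back and is fixed). Origin on its underside.
- pen: Marker pen lying on the near right part of the table, 140 mm long, 17 mm thick; bystander. Origin on its underside at mid length.

How it is judged:
By the outcome, as a careful person would: the job done as asked, in the order asked, and still so for the second after the job is handed in, while the arm keeps its last pose, push and grip.
It also fails if it takes over 42 s, if anything falls off the work surface, if the arm or the gripper's body presses on something with over 40 N, if the wrist force passes 120 N, or if a joint passes its speed limit or range.

## Working session

There is one attempt and no reset: what is moved stays moved. The work goes in short steps, Python scripts to look and compute and a tool call to move; the robot and the scene stay as the last step left them, time stands still between calls to the robot, and variables do not carry over. Pictures are saved under pics/ and viewed, at most 10 in all, crops included, and the job is handed in when it is done.

Besides the shell and the picture viewer there is one more tool, called after ">>>" by a JSON object that holds its "name" and its "arguments". arm_command: Moves the arm, as the interface text tells. Its arguments: {"type":"object","properties":{"series":{"type":"array"},"grip":{"type":"number"},"grip_force":{"type":"number"}},"required":["series"]}

```bash
mkdir -p pics; ls
cat > h.py <<'E'
import numpy as np, cv2
from cell import env, viewer
from scipy.spatial.transform import Rotation as R
def cloud(d,K,T):
    v,u=np.mgrid[:480,:640]
    p=np.stack([(u-K[0,2])/K[0,0]*d,-(v-K[1,2])/K[1,1]*d,-d],-1)
    return p@T[:3,:3].T+T[:3,3]
E
python3 - <<'E'
from h import *
o=env.get_obs()
for k in o: print(k,np.round(o[k],4))
for n in ("scene","top"):
    im,d=viewer.read_camera(n); c=viewer.calibration(n)
    cv2.imwrite(f"pics/{n}0.png",im); np.save(f"pics/{n}0.npy",d)
    print(n,{k:np.round(v,4).tolist() for k,v in c.items()}, (d>0).mean())
print(viewer.calibration("wrist"))
E
```

```text
pics
time_s 0.0
qpos [67.0429 18.4419 -4.0169 83.175   1.2959 78.54   -3.2592]
joint_velocities [ 0.1302  0.0918 -0.137  -0.0256  0.0369  0.0284 -0.0294]
effort [-5.00000e-04 -4.91293e+01 -4.04100e-01 -3.12525e+01 -6.40000e-02
  4.38000e-02  2.00000e-04]
tool_pos [ 0.2617 -0.5944  0.2294]
tool_rot [-1.798884e+02  6.200000e-03  2.376910e+01]
force [0.6994 0.0048 0.9202]
wrist_torque [-0.0058 -0.036  -0.0353]
grasp_force 0.0
grip_width 0.0872
scene {'K': [[452.3347, 0.0, 323.2426], [0.0, 452.3347, 235.456], [0.0, 0.0, 1.0]], 'T': [[-0.4401, 0.6635, -0.6051, 0.0277], [-0.8979, -0.33, 0.2912, 0.0564], [-0.0064, 0.6715, 0.741, 0.7088], [0.0, 0.0, 0.0, 1.0]]} 0.9960123697916666
top {'K': [[476.3019, 0.0, 315.9558], [0.0, 476.3019, 250.9056], [0.0, 0.0, 1.0]], 'T': [[0.0826, 0.9742, -0.21, 0.3413], [-0.9966, 0.0801, -0.0202, -0.2079], [-0.0029, 0.211, 0.9775, 0.9605], [0.0, 0.0, 0.0, 1.0]]} 0.9959505208333334
{'K': array([[341.57603514,   0.        , 314.74773315],
       [  0.        , 341.57603514, 238.78248848],
       [  0.        ,   0.        ,   1.        ]]), 'hand_eye': array([[ 4.71231396e-04,  9.68543229e-01,  2.48844913e-01,
         6.67606649e-02],
       [ 9.99999770e-01, -5.77753330e-04,  3.55031521e-04,
        -4.98687667e-04],
       [ 4.87634353e-04,  2.48844689e-01, -9.68543279e-01,
        -1.53788699e-01],
       [ 0.00000000e+00,  0.00000000e+00,  0.00000000e+00,
         1.00000000e+00]])}
```

View pics/top0.png

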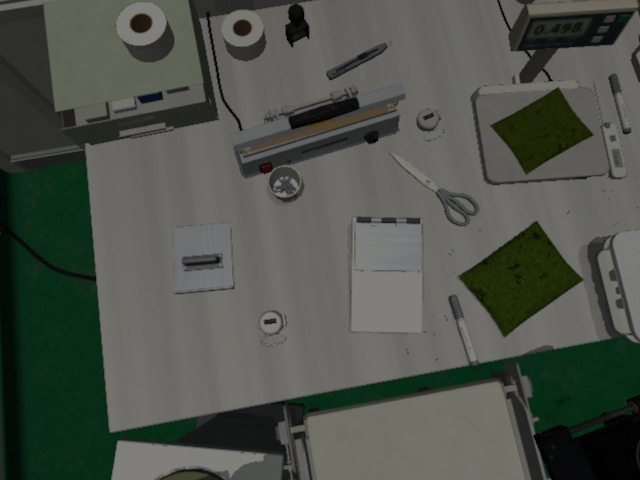

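View pics/scene0.png

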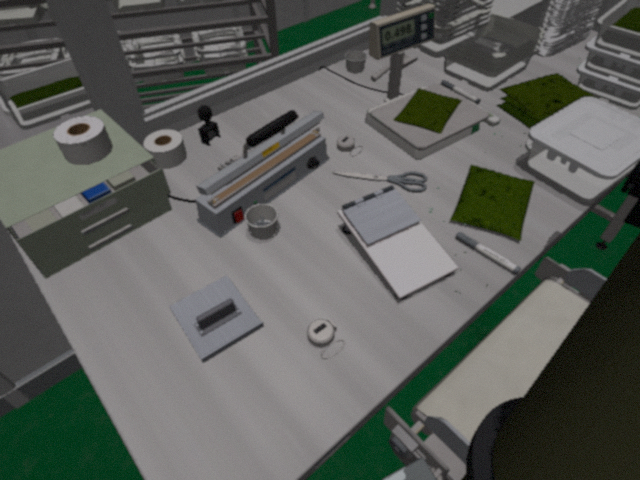

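Top view: the plate spans about (173..234, 223..294) with its rib at (202,262). The board is at (350..424, 217..333) with the lap at its upper end. The tub is at (285,185), the counter at (271,322) and the pen at (463,330). The scene view agrees.

```bash
cat > m1.py <<'E'
from h import *
for n in ("top","scene"):
    c=viewer.calibration(n); d=np.load(f"pics/{n}0.npy"); P=cloud(d,c["K"],c["T"]); im=cv2.imread(f"pics/{n}0.png")
    z=P[...,2]
    T=lambda q:P[q[1],q[0]].round(4)
    if n=="top":
        print("table z",np.median(z[220:330,290:340]),np.std(z[220:330,290:340]))
        pl=(slice(205,310),slice(160,250)); bd=(slice(205,345),slice(340,435))
    else:
        print("table z",np.median(z[380:420,150:250]))
        pl=(slice(265,365),slice(160,275)); bd=(slice(180,305),slice(325,470))
    z0=np.median(z[(z>-.02)&(z<.02)])
    for nm,s,lo,hi in (("plate",pl,.0018,.012),("rib",pl,.034,.05),("lip",pl,.011,.022),("board",bd,.015,.1)):
        q=P[s]; m=((q[...,2]-z0>lo)&(q[...,2]-z0<hi))
        pts=q[m]
        if len(pts)<5: print(n,nm,len(pts));continue
        r=cv2.minAreaRect((pts[:,:2]*1000).astype(np.float32))
        print(n,nm,len(pts),"centre",pts.mean(0).round(4),"rect",np.round(r[0],1),np.round(r[1],1),round(r[2],2),"z0",round(z0,4))
        if nm=="board":
            cz=pts; 
            for a in range(int(pts[:,0].min()*1000),int(pts[:,0].max()*1000),15):
                k=pts[(abs(pts[:,0]*1000-a-7)<7)]
                if len(k): print("   x",a+7,"z",np.percentile(k[:,2],[5,50,95]).round(4),"y",k[:,1].min().round(4),k[:,1].max().round(4))
E
python3 m1.py
python3 - <<'E'
import cv2
a=cv2.imread("pics/top0.png"); b=cv2.imread("pics/scene0.png")
x=cv2.resize(a[205:345,160:435],None,fx=2.9,fy=2.9,interpolation=2)
cv2.imwrite("pics/crop1.png",x[:600,:800])
E
```

```text
table z 0.0002585760388780778 0.0563662137096358
top plate 4101 centre [0.5183 0.0423 0.0045] rect [517.9  40.7] [222.8 186.6] 6.24 z0 0.0003
top rib 194 centre [0.5049 0.0415 0.0377] rect [505.1  41.8] [12.6 69.6] 9.95 z0 0.0003
top lip 177 centre [0.4604 0.0317 0.0163] rect [476.6  37.6] [ 62.7 120.1] 10.19 z0 0.0003
top board 8173 centre [ 0.5025 -0.3285  0.0436] rect [ 505.6 -329.7] [224.3 140.3] 3.35 z0 0.0003
   x 396 z [0.0203 0.0233 0.0263] y -0.4051 -0.2665
   x 411 z [0.0222 0.0251 0.0282] y -0.4047 -0.2657
   x 426 z [0.0246 0.0274 0.0303] y -0.4035 -0.2644
   x 441 z [0.0267 0.0297 0.0323] y -0.4028 -0.2632
   x 456 z [0.0286 0.0317 0.0348] y -0.4014 -0.2622
   x 471 z [0.0307 0.0337 0.0365] y -0.4007 -0.2618
   x 486 z [0.033  0.0358 0.0387] y -0.4003 -0.2617
   x 501 z [0.0352 0.0382 0.0412] y -0.3991 -0.2605
   x 516 z [0.0378 0.0519 0.055 ] y -0.398 -0.2593
   x 531 z [0.0436 0.0543 0.0572] y -0.3973 -0.2584
   x 546 z [0.0468 0.0563 0.0594] y -0.3962 -0.2572
   x 561 z [0.0495 0.0587 0.0616] y -0.3946 -0.2561
   x 576 z [0.05   0.0608 0.0638] y -0.3938 -0.255
   x 59
[... 635 characters left out ...]
 0.0293] y -0.4079 -0.2678
   x 425 z [0.0264 0.0292 0.0318] y -0.4078 -0.2665
   x 440 z [0.0287 0.0312 0.0335] y -0.4731 -0.266
   x 455 z [0.0245 0.0332 0.0357] y -0.4784 -0.2646
   x 470 z [0.0296 0.0354 0.0377] y -0.4792 -0.264
   x 485 z [0.0348 0.0375 0.0398] y -0.5101 -0.2636
   x 500 z [0.0193 0.0394 0.0421] y -0.5187 -0.2626
   x 515 z [0.0201 0.0436 0.0557] y -0.5308 -0.2618
   x 530 z [0.0207 0.0556 0.0581] y -0.5436 -0.2599
   x 545 z [0.0209 0.0576 0.0603] y -0.5535 -0.2593
   x 560 z [0.0215 0.0598 0.0625] y -0.5658 -0.2585
   x 575 z [0.0223 0.062  0.0645] y -0.5778 -0.2576
   x 590 z [0.0223 0.0643 0.0668] y -0.5898 -0.2571
   x 605 z [0.0548 0.0696 0.0735] y -0.5895 -0.2564
```

View pics/crop1.png

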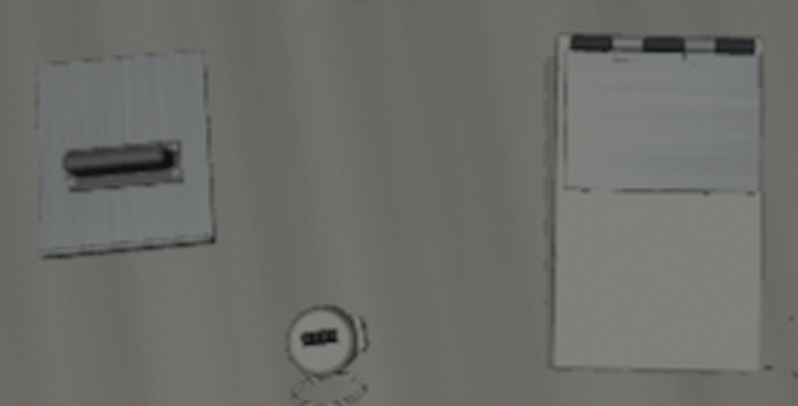

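```bash
cat >> h.py <<'E'
def to(p,yaw):
    """tool-frame shift (mm) and turn (rad) from the measured pose to p (m), yaw (deg)"""
    o=env.get_obs(); r=R.from_euler("xyz",o["tool_rot"],degrees=True)
    y=np.radians(o["tool_rot"][2]); A=np.array([[np.cos(y),np.sin(y),0],[np.sin(y),-np.cos(y),0],[0,0,-1]])
    print("t",o["time_s"],"pos",np.round(o["tool_pos"],4),"rot",np.round(o["tool_rot"],2),"F",np.round(o["force"],2),"w",round(float(o["grip_width"]),4))
    print("shift mm",np.round(A.T@(np.array(p)-o["tool_pos"])*1000,1),"turn",round(np.radians(o["tool_rot"][2]-yaw),4))
E
python3 -c "
from h import *
to([.504,.040,.19],10.1)"
```

```text
t 0.1 pos [ 0.2617 -0.5945  0.2296] rot [-1.799e+02  1.000e-02  2.377e+01] F [ 0.2  -0.44 -0.68] w 0.0866
shift mm [ 477.4 -483.    39.6] turn 0.2385
```

>>> {"name": "arm_command", "arguments": {"series": [[[34,-34.4,0],0],[[68,-68.8,0],0],[[102,-103.2,0],0],[[136,-137.6,0],0],[[170,-172,0],0]], "grip": -1}}

```text
time_s: 0.6
tool_pos: [0.3484, -0.3669, 0.2302]
tool_rot: [-180.0, 0.0, 23.8]
force: [1.4, -0.1, 0.1]
grip_width: 0.0874
grasp_force: 0.0
```

>>> {"name": "arm_command", "arguments": {"series": [[[34,-34.4,0],0],[[68,-68.8,0],0],[[102,-103.2,0],0],[[136,-137.6,0],0],[[170,-172,0],0]]}}

```text
time_s: 1.1
tool_pos: [0.4346, -0.1411, 0.2304]
tool_rot: [180.0, 0.0, 23.8]
force: [0.5, -1.2, 0.2]
grip_width: 0.0871
grasp_force: 0.0
```

>>> {"name": "arm_command", "arguments": {"series": [[[34,-34.7,8],0.06],[[68,-69.5,16],0.12],[[102,-104,24],0.18],[[137,-139,39],0.2385],[[137,-139,39],0.2385]]}}

```text
time_s: 1.6
tool_pos: [0.5034, 0.047, 0.19]
tool_rot: [-179.7, 0.1, 10.6]
force: [0.2, -0.2, -0.8]
grip_width: 0.0869
grasp_force: 0.0
```

Run:
```python
from h import *
to([.504,.040,.19],10.1)
o=env.get_obs(); im,d=viewer.read_camera("wrist"); cv2.imwrite("pics/w1.png",im)
c=viewer.calibration("wrist"); Tw=np.eye(4); Tw[:3,:3]=R.from_euler("xyz",o["tool_rot"],degrees=True).as_matrix(); Tw[:3,3]=o["tool_pos"]
P=cloud(d,c["K"],Tw@c["hand_eye"]); z=P[...,2]
z0=np.median(z[(abs(z)<.02)&(d>0)]) 
print(o["qpos"],"z0",z0)
for nm,lo,hi in (("plate",.0025,.007),("rib",.034,.045),("lip",.013,.02)):
    m=(z>lo)&(z<hi)&(d>0)&(np.hypot(P[...,0]-.5,P[...,1]-.04)<.12); m=cv2.morphologyEx(m.astype(np.uint8),cv2.MORPH_OPEN,np.ones((3,3)))>0
    p=P[m]; 
    if len(p)<5: print(nm,len(p)); continue
    r=cv2.minAreaRect((p[:,:2]*1000).astype(np.float32)); print(nm,len(p),p.mean(0).round(4),np.round(r[0],1),np.round(r[1],1),round(r[2],2))
```

```text
t 1.6 pos [0.5034 0.047  0.19  ] rot [-1.7973e+02  7.0000e-02  1.0640e+01] F [ 0.2  -0.17 -0.84] w 0.0869
shift mm [-0.7  7.  -0. ] turn 0.0093
[ 31.21417663   4.67882914 -40.85772941 105.18547781   2.93973648
  71.36793509 -89.857143  ] z0 -0.00030462356305444027
plate 12484 [0.5178 0.0433 0.0038] [514.5  43.2] [136.4 119.4] 10.17
rib 881 [0.5036 0.0413 0.037 ] [503.   41.2] [11.8 68.6] 10.4
lip 447 [0.4465 0.0306 0.0154] [446.2  31.5] [  4.6 118.1] 10.07
```

View pics/w1.png

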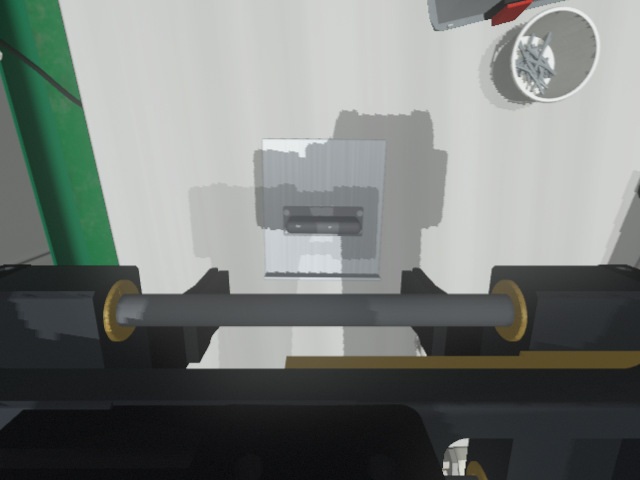

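The wrist view shows the rib at (323,220), the lip along row 275 and the tub at (555,55). Its measured points agree with the top and scene views. Next I descend.

```bash
python3 -c "
from h import *
to([.504,.041,.017],10.15)"
```

```text
t 1.65 pos [0.5032 0.0434 0.1903] rot [-1.7986e+02  1.1000e-01  1.0520e+01] F [-0.75 -0.19 -0.18] w 0.0869
shift mm [  0.4   2.5 173.3] turn 0.0065
```

>>> {"name": "arm_command", "arguments": {"series": [[[0,-0.5,40],0],[[0,-0.5,80],0],[[0,-0.5,110],0],[[0,-0.5,125],0],[[0,-0.5,125],0]]}}

```text
time_s: 2.15
tool_pos: [0.5021, 0.0384, 0.0648]
tool_rot: [-180.0, 0.2, 10.0]
force: [-0.5, -0.2, 0.4]
grip_width: 0.0871
grasp_force: 0.0
```

```bash
python3 -c "
from h import *
to([.504,.041,.017],10.15)"
```

```text
t 2.15 pos [0.5021 0.0384 0.0648] rot [-179.98    0.24   10.03] F [-0.48 -0.21  0.37] w 0.0871
shift mm [ 2.3 -2.2 47.8] turn -0.0021
```

>>> {"name": "arm_command", "arguments": {"series": [[[1.5,-2,15],0],[[1.5,-2,30],0],[[1.5,-2,40],0],[[1.5,-2,47],0],[[1.5,-2,47],0]]}}

```text
time_s: 2.65
tool_pos: [0.5041, 0.0421, 0.0185]
tool_rot: [-180.0, 0.1, 10.1]
force: [0.5, -0.4, -0.4]
grip_width: 0.0871
grasp_force: 0.0
```

```bash
python3 -c "
from h import *
to([.504,.041,.017],10.15)"
```

```text
t 2.65 pos [0.5041 0.0421 0.0185] rot [-1.7997e+02  1.1000e-01  1.0110e+01] F [ 0.48 -0.38 -0.38] w 0.0871
shift mm [-0.3  1.   1.5] turn -0.0007
```

>>> {"name": "arm_command", "arguments": {"series": [[[0,0,0.5],0],[[0,0,0.5],0],[[0,0,0.5],0],[[0,0,0.5],0],[[0,0,0.5],0]], "grip": 1, "grip_force": 30}}

```text
time_s: 3.15
tool_pos: [0.5053, 0.0419, 0.0195]
tool_rot: [180.0, -0.0, 10.1]
force: [-1.0, -0.7, 3.6]
grip_width: 0.0698
grasp_force: 30.0
```

>>> {"name": "arm_command", "arguments": {"series": [[[0,0,-2],0],[[0,0,-10],0],[[0,0,-25],0],[[0,0,-40],0],[[0,0,-50],0]]}}

```text
time_s: 3.65
tool_pos: [0.5059, 0.0423, 0.0713]
tool_rot: [180.0, -0.1, 10.1]
force: [-0.7, 0.5, -1.4]
grip_width: 0.0695
grasp_force: 30.0
```

```bash
cat > look.py <<'E'
from h import *
import sys
o=env.get_obs(); im,d=viewer.read_camera("wrist"); cv2.imwrite(f"pics/{sys.argv[1]}.png",im)
c=viewer.calibration("wrist"); Tw=np.eye(4); Tw[:3,:3]=R.from_euler("xyz",o["tool_rot"],degrees=True).as_matrix(); Tw[:3,3]=o["tool_pos"]
P=cloud(d,c["K"],Tw@c["hand_eye"]); np.savez(f"pics/{sys.argv[1]}.npz",P=P,tp=o["tool_pos"],im=im)
E
python3 look.py w2
python3 - <<'E'
from h import *
to([.504,.041,.1],10.15)
f=np.load("pics/w2.npz"); P,tp=f["P"],f["tp"]
y=np.radians(10.1); A=np.array([[np.cos(y),np.sin(y),0],[-np.sin(y),np.cos(y),0],[0,0,1]])
q=(P-tp)@A.T*1000   # plate-aligned axes relative TCP
m=(abs(q[...,1])<55)&(q[...,0]>15)&(q[...,0]<78)&(q[...,2]>-35)&(q[...,2]<0)
p=q[m]; s=np.polyfit(p[:,0],p[:,2],1); print(len(p),"pitch deg",np.degrees(np.arctan(s[0])),"top z at grip rel TCP",s[1])
s=np.linalg.lstsq(np.c_[p[:,:2],np.ones(len(p))],p[:,2],rcond=None)[0]; print(s)
E
```

```text
t 3.7 pos [0.5068 0.0423 0.0725] rot [179.92  -0.26  10.1 ] F [ 1.29  0.05 -0.41] w 0.07
shift mm [ -3.    0.8 -27.5] turn -0.0008
27959 pitch deg -0.018438654291956017 top z at grip rel TCP -15.82017722693296
[-3.21331386e-04  2.81160446e-04 -1.58202084e+01]
```

Run:
```python
from h import *
f=np.load("pics/w2.npz"); P,tp=f["P"],f["tp"]
y=np.radians(10.1); A=np.array([[np.cos(y),np.sin(y),0],[-np.sin(y),np.cos(y),0],[0,0,1]])
q=(P-tp)@A.T*1000
m=(q[...,2]>-25)&(q[...,2]<-8)&(abs(q[...,1])<80)&(q[...,0]>10)&(q[...,0]<100)
p=q[m]; r=cv2.minAreaRect(p[:,:2].astype(np.float32)); print(r, np.percentile(p[:,0],[95,99,99.8]),np.percentile(p[:,1],[.2,1,99,99.8]))
for a in range(-50,51,20): print(a, p[abs(p[:,1]-a)<5][:,0].max().round(1),end=" ")
for a in range(20,80,15): k=p[abs(p[:,0]-a)<5][:,1]; print(a,k.min().round(1),k.max().round(1))
to([.413,-.336,.105],3.35)
```

```text
((43.6811408996582, 0.421661376953125), (67.37649536132812, 120.25957489013672), 0.0296912994235754) [74.52838919 76.83097883 77.30427206] [-58.87071627 -57.81588322  58.68511278  59.75725737]
-50 77.4 -30 77.4 -10 77.4 10 77.3 30 77.3 50 77.3 20 -59.5 60.1
35 -59.7 60.1
50 -59.1 60.2
65 -59.4 60.3
t 3.7 pos [0.5068 0.0423 0.0725] rot [179.92  -0.26  10.1 ] F [ 1.29  0.05 -0.41] w 0.07
shift mm [-158.7  356.   -32.5] turn 0.1179
```

>>> {"name": "arm_command", "arguments": {"series": [[[-16,36,-20],0.02],[[-34,76,-32],0.05],[[-53,118,-32],0.08],[[-72,160,-32],0.1],[[-91,202,-32],0.118]]}}

```text
time_s: 4.2
tool_pos: [0.4502, -0.1745, 0.1018]
tool_rot: [179.9, -0.1, 3.3]
force: [1.8, -0.1, -1.0]
grip_width: 0.0697
grasp_force: 30.0
```

```bash
python3 -c "
from h import *
to([.413,-.336,.105],3.35)"
```

```text
t 4.2 pos [ 0.4502 -0.1745  0.1018] rot [ 1.7993e+02 -6.0000e-02  3.3100e+00] F [ 1.85 -0.09 -1.  ] w 0.0697
shift mm [-46.4 159.   -3.2] turn -0.0007
```

>>> {"name": "arm_command", "arguments": {"series": [[[-14,45,0],0],[[-28,90,0],0],[[-40,130,0],0],[[-46,153,0],0],[[-46,153,0],0]]}}

```text
time_s: 4.7
tool_pos: [0.4117, -0.3328, 0.1013]
tool_rot: [179.9, 0.0, 2.9]
force: [-0.3, 0.2, -2.2]
grip_width: 0.0695
grasp_force: 30.0
```

>>> {"name": "arm_command", "arguments": {"series": [[[0,0,0],0],[[0,0,0],0],[[0,0,0],0],[[0,0,0],0],[[0,0,0],0]]}}

```text
time_s: 5.2
tool_pos: [0.414, -0.3276, 0.1012]
tool_rot: [180.0, -0.0, 3.4]
force: [0.3, -0.8, -1.7]
grip_width: 0.0696
grasp_force: 30.0
```

```bash
python3 look.py w3
python3 - <<'E'
from h import *
to([.413,-.336,.105],3.35)
f=np.load("pics/w3.npz"); P,tp=f["P"],f["tp"]
y=np.radians(3.35); A=np.array([[np.cos(y),np.sin(y),0],[-np.sin(y),np.cos(y),0],[0,0,1]])
q=P@A.T*1000; t=A@tp*1000; print("tcp aligned",t)
# plate
m=(abs(q[...,2]-t[2]+16)<5)&(abs(q[...,1]-t[1])<75)&(q[...,0]>t[0]+10)&(q[...,0]<t[0]+95); p=q[m]
for a in range(-50,51,25): print(a,(p[abs(p[:,1]-t[1]-a)<5][:,0].max()-t[0]).round(1),end=" ")
for a in (20,40,60): k=p[abs(p[:,0]-t[0]-a)<5][:,1]-t[1]; print(a,k.min().round(1),k.max().round(1))
# lap & board rest
for x in range(int(t[0])+85,int(t[0])+260,8):
    k=q[(abs(q[...,0]-x)<2)&(q[...,2]>15)&(q[...,2]<t[2]-22)&(abs(q[...,1]-t[1])<120)]
    if len(k): print(x,len(k),"y",k[:,1].min().round(1),k[:,1].max().round(1),"z",np.percentile(k[:,2],[5,50,95]).round(1), "zmid",np.median(k[abs(k[:,1]-t[1])<50][:,2]).round(1))
E
```

```text
t 5.25 pos [ 0.4139 -0.3277  0.1012] rot [179.99  -0.     3.39] F [-0.23 -0.04 -1.69] w 0.0696
shift mm [-1.4  8.2 -3.8] turn 0.0007
tcp aligned [ 394.13472266 -351.20401804  101.15066352]
-50 77.4 -25 77.3 0 77.3 25 77.2 50 77.7 20 -59.4 60.2
40 -59.5 60.5
60 -59.1 60.2
479 1617 y -429.7 -289.7 z [36.4 37.6 38.9] zmid 37.6
487 2197 y -429.5 -290.2 z [37.6 39.  51.4] zmid 39.0
495 1910 y -429.3 -290.0 z [50.6 52.  53.2] zmid 52.0
503 1973 y -429.4 -290.0 z [51.8 53.1 54.4] zmid 53.1
511 2099 y -429.0 -289.7 z [52.9 54.2 55.4] zmid 54.2
519 2199 y -429.2 -289.7 z [54.  55.3 56.5] zmid 55.3
527 2343 y -429.0 -290.0 z [55.1 56.4 57.7] zmid 56.5
535 1208 y -429.0 -289.4 z [55.9 57.3 58.5] zmid 57.3
```

View pics/w3.png

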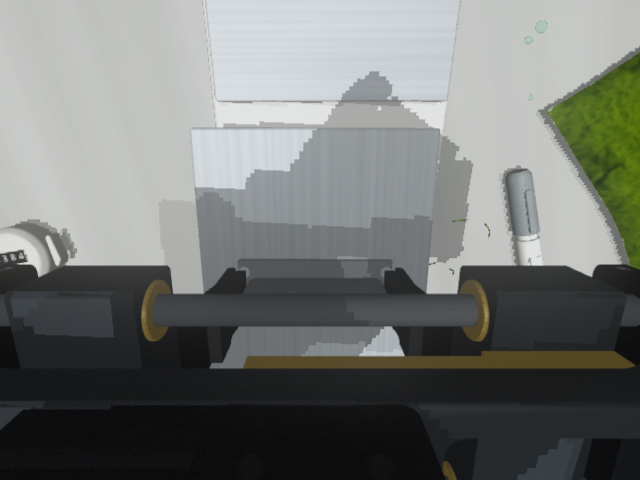

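The wrist view shows the plate's plain edge at row 128 (columns 192–439), parallel with the lap edge at row 101 (212–447). The plate sits slightly left of centre, and the pen is off to the right. I'll fit the lines for exact angles.

```bash
cat > rel.py <<'E'
from h import *
import sys
def rel(name,yaw):
    f=np.load(f"pics/{name}.npz"); P,tp=f["P"],f["tp"]
    y=np.radians(yaw); A=np.array([[np.cos(y),np.sin(y),0],[-np.sin(y),np.cos(y),0],[0,0,1]])
    q=(P-tp)@A.T*1000; zt=tp[2]*1000
    bz=(q[...,2]>15-zt)&(abs(q[...,1])<110)
    def fit(pts,deg=True):
        pts=np.float32(pts); vx,vy,x0,y0=cv2.fitLine(pts,cv2.DIST_HUBER,0,.01,.01).ravel(); return vx,vy,x0,y0
    # board sides: leftmost / rightmost by column bins ahead of the plate edge
    for nm,sg in (("left",1),("right",-1)):
        e=[]
        for x in np.arange(82,150,2):
            k=q[bz&(abs(q[...,0]-x)<1.5)&(q[...,2]<-20)]
            if len(k): e.append((x,sg*np.percentile(sg*k[:,1],99.7)))
        vx,vy,x0,y0=fit(e); print("board",nm,"yaw",round(float(yaw+np.degrees(np.arctan(vy/vx))),2),"y at grip-rel x=90:",round(float(y0+vy/vx*(90-x0)),1))
    return q
if __name__=="__main__":
    q=rel(sys.argv[1],float(sys.argv[2]))
    # lap front edge: per y bin the smallest x where height is above board by >8
    e=[];pe=[]
    b=q[(q[...,0]>79)&(q[...,0]<150)&(abs(q[...,1])<60)]
    for y in range(-65,56,4):
        k=b[(abs(b[:,1]-y)<2)]
        if len(k)<5: continue
        j=k[k[:,2]>k[:,2].min()+9]; j=j[j[:,0]<k[k[:,2].argmin(),0]+30]
        if len(j): e.append((y,j[:,0].min()))
        k=q[(abs(q[...,1]-y)<2)&(abs(q[...,2]+16)<5)&(q[...,0]<90)]
        if len(k): pe.append((y,k[:,0].max()))
    for nm,g in (("lap",e),("plate",pe)):
        vx,vy,x0,y0=cv2.fitLine(np.float32(g),cv2.DIST_HUBER,0,.01,.01).ravel(); s=vy/vx; print(nm,"edge rel x",(y0-s*x0).round(1),"yaw",float(sys.argv[2])-np.degrees(np.arctan(s)))
E
python3 rel.py w3 3.39
python3 - <<'E'
from h import *
c=viewer.calibration("top"); d=np.load("pics/top0.npy"); P=cloud(d,c["K"],c["T"])*1000
q=P[205:345,340:435].reshape(-1,3); q=q[(q[:,2]>17)&(q[:,1]<-240)&(q[:,1]>-420)]
for sg in (1,-1):
    e=[]
    for x in range(405,600,5):
        k=q[abs(q[:,0]-x)<3]; e.append((x,sg*(sg*k[:,1]).max()))
    vx,vy,x0,y0=cv2.fitLine(np.float32(e),cv2.DIST_HUBER,0,.01,.01).ravel(); print("top side yaw",np.degrees(np.arctan(vy/vx)),"y@473",y0+vy/vx*(473-x0))
E
```

```text
board left yaw 3.59 y at grip-rel x=90: 60.3
board right yaw 6.43 y at grip-rel x=90: -75.3
lap edge rel x 94.1 yaw 3.5049305
plate edge rel x 77.3 yaw 3.4380717
top side yaw 3.5731947 y@473 -261.87704
top side yaw 3.812209 y@473 -400.46207
```

>>> {"name": "arm_command", "arguments": {"series": [[[0,3,8],-0.001],[[0,7,20],-0.002],[[0,9,32],-0.002],[[0,9,40],-0.002],[[0,9,40],-0.002]]}}

```text
time_s: 5.75
tool_pos: [0.413, -0.3362, 0.0589]
tool_rot: [-179.8, 0.2, 3.4]
force: [-0.7, -0.3, -1.8]
grip_width: 0.0699
grasp_force: 30.0
```

>>> {"name": "arm_command", "arguments": {"series": [[[0,0,2],0],[[0,0,3],0],[[0,0,4],0],[[0,0,5],0],[[0,0,6],0]]}}

```text
time_s: 6.25
tool_pos: [0.4143, -0.3373, 0.0555]
tool_rot: [180.0, -0.0, 3.5]
force: [-2.5, 1.0, 1.6]
grip_width: 0.0698
grasp_force: 30.0
```

```bash
python3 -c "
from h import *
to([.414,-.3367,.0457],3.5)"
```

```text
t 6.25 pos [ 0.4143 -0.3373  0.0555] rot [179.97  -0.     3.46] F [-2.52  1.02  1.61] w 0.0698
shift mm [-0.2 -0.6  9.8] turn -0.0008
```

>>> {"name": "arm_command", "arguments": {"series": [[[0,0,1],0],[[0,0,2],0],[[0,0,3],0],[[0,0,4],0],[[0,0,4],0]]}}

```text
time_s: 6.75
tool_pos: [0.4141, -0.3375, 0.051]
tool_rot: [180.0, 0.0, 3.4]
force: [-2.5, -0.5, 1.5]
grip_width: 0.0697
grasp_force: 30.0
```

>>> {"name": "arm_command", "arguments": {"series": [[[0,0,1],0],[[0,0,2],0],[[0,0,3],0],[[0,0,4],0],[[0,0,4],0]]}}

```text
time_s: 7.25
tool_pos: [0.4143, -0.3372, 0.0469]
tool_rot: [180.0, -0.0, 3.5]
force: [-2.3, -1.2, 1.4]
grip_width: 0.0696
grasp_force: 30.0
```

```bash
python3 look.py w4
python3 - <<'E'
from h import *
to([.414,-.3367,.0457],3.5)
f=np.load("pics/w4.npz"); P,tp=f["P"],f["tp"]
y=np.radians(3.5); A=np.array([[np.cos(y),np.sin(y),0],[-np.sin(y),np.cos(y),0],[0,0,1]])
q=(P-tp)@A.T*1000
m=(abs(q[...,1])<50)&(q[...,0]>20)&(q[...,0]<74)&(abs(q[...,2]+10)<12); p=q[m]
s=np.linalg.lstsq(np.c_[p[:,:2],np.ones(len(p))],p[:,2],rcond=None)[0]; print(len(p),"pitch",np.degrees(np.arctan(s[0])),"roll",np.degrees(np.arctan(s[1])),s[2])
for x in range(66,130,3):
    k=q[(abs(q[...,0]-x)<1.5)&(abs(q[...,1])<90)&(q[...,2]>-30)]; 
    if len(k): print(x,"zmed",np.median(k[abs(k[:,1])<50][:,2]).round(1),"y",k[:,1].min().round(1),k[:,1].max().round(1), (k[:,2]+tp[2]*1000).max().round(1))
E
```

```text
t 7.3 pos [ 0.4143 -0.3372  0.0469] rot [180.    -0.     3.45] F [-2.31 -0.9   2.21] w 0.0697
shift mm [-0.2 -0.5  1.2] turn -0.0008
23278 pitch 6.831026073105795 roll 0.023945008399716937 -15.571235876133311
66 zmed 153.8 y -68.5 69.9 200.7
69 zmed -7.3 y -68.6 70.1 41.5
72 zmed -7.0 y -68.8 70.4 42.1
75 zmed -6.6 y -68.7 70.5 42.4
78 zmed -6.5 y -68.7 70.2 43.1
81 zmed -9.8 y -68.5 70.3 39.3
84 zmed -9.4 y -69.1 70.3 39.8
87 zmed -9.0 y -68.6 70.2 40.8
90 zmed -8.6 y -68.3 70.3 40.7
93 zmed -8.0 y -68.5 70.6 53.1
96 zmed 3.8 y -68.7 70.1 53.9
99 zmed 4.8 y -64.2 65.6 54.0
102 zmed 5.2 y -64.5 65.9 54.8
105 zmed 5.6 y -64.3 65.9 55.1
108 zmed 6.0 y -64.2 66.2 55.5
111 zmed 6.5 y -64.2 66.0 56.2
114 zmed 6.9 y -64.4 65.8 57.0
117 zmed 7.3 y -64.1 65.7 57.6
120 zmed 7.7 y -64.2 66.0 56.8
123 zmed 7.0 y -63.8 65.4 54.3
```

View pics/w4.png

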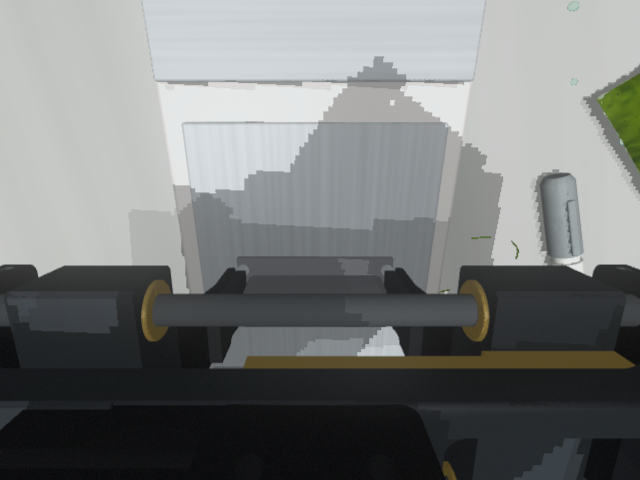

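The wrist view shows the plate edge at row 122, square with the lap edge at row 80, and equal white margins both sides. Plate pitch is 6.8°, so I settle it to 8°.

>>> {"name": "arm_command", "arguments": {"series": [[[0,-0.2,0.5],0],[[0,-0.4,1],0],[[0,-0.4,1.5],0],[[0,-0.4,2],0],[[0,-0.4,2],0]]}}

```text
time_s: 7.8
tool_pos: [0.4143, -0.3369, 0.0454]
tool_rot: [180.0, -0.0, 3.5]
force: [-3.3, -0.6, 5.1]
grip_width: 0.0697
grasp_force: 30.0
```

>>> {"name": "arm_command", "arguments": {"series": [[[3,0,-0.4],0],[[6,0,-0.84],0],[[9,0,-1.26],0],[[12,0,-1.68],0],[[14,0,-1.96],0]]}}

```text
time_s: 8.3
tool_pos: [0.4275, -0.336, 0.0473]
tool_rot: [-180.0, 0.1, 3.5]
force: [-6.4, -0.1, 5.7]
grip_width: 0.0701
grasp_force: 30.0
```

```bash
python3 look.py w5
cat > chk.py <<'E'
from h import *
import sys
to([.4613,-.334,.052],3.5)
f=np.load(f"pics/{sys.argv[1]}.npz"); P,tp=f["P"],f["tp"]
y=np.radians(3.5); A=np.array([[np.cos(y),np.sin(y),0],[-np.sin(y),np.cos(y),0],[0,0,1]])
q=(P-tp)@A.T*1000
xe=float(sys.argv[2])
m=(abs(q[...,1])<50)&(q[...,0]>18)&(q[...,0]<xe)&(abs(q[...,2]+10)<12); p=q[m]
s=np.linalg.lstsq(np.c_[p[:,:2],np.ones(len(p))],p[:,2],rcond=None)[0]; print(len(p),"plate pitch",np.degrees(np.arctan(s[0])),"roll",np.degrees(np.arctan(s[1])),s[2])
res=q[...,2]-(s[0]*q[...,0]+s[1]*q[...,1]+s[2])
for x in range(20,125,5):
    c=(abs(q[...,0]-x)<1.5)&(abs(q[...,1])<90)
    k=q[c&(res>-7)&(res<15)]; pl=q[c&(abs(res)<1.8)]
    if len(k)>20: print(x,"res",np.median(res[c&(abs(q[...,1])<40)]).round(1),"all y",k[:,1].min().round(1),k[:,1].max().round(1),"plate y",(pl[:,1].min().round(1),pl[:,1].max().round(1)) if len(pl) else "")
m=(abs(q[...,1])<60)&(res>4)&(res<16)&(q[...,0]>30)&(q[...,0]<150); p=q[m]
if len(p)>50:
    e=[(a,p[abs(p[:,1]-a)<2][:,0].min()) for a in range(-56,57,4) if (abs(p[:,1]-a)<2).any()]
    vx,vy,x0,y0=cv2.fitLine(np.float32(e),cv2.DIST_HUBER,0,.01,.01).ravel(); print("lap edge x",y0-vy/vx*x0,"yaw",3.5-np.degrees(np.arctan(vy/vx)))
    m=(p[:,0]>y0+6)&(p[:,0]<y0+30)&(abs(p[:,1])<45); p=p[m]; t=np.linalg.lstsq(np.c_[p[:,:2],np.ones(len(p))],p[:,2],rcond=None)[0]; print("lap pitch",np.degrees(np.arctan(t[0])),"lap above plate top at edge",(t[0]-s[0])*y0+t[2]-s[2])
E
python3 chk.py w5 70
```

```text
t 8.35 pos [ 0.4279 -0.3359  0.0473] rot [1.80e+02 7.00e-02 3.47e+00] F [-4.17 -0.85  6.64] w 0.0694
shift mm [33.4  0.1 -4.7] turn -0.0006
22154 plate pitch 7.950365722206943 roll 0.005218565811866918 -15.546252623041264
20 res 116.8 all y -69.2 69.9 plate y (np.float64(-59.3), np.float64(60.1))
25 res 115.3 all y -69.1 70.0 plate y (np.float64(-59.3), np.float64(60.1))
30 res 90.0 all y -69.2 69.5 plate y (np.float64(-59.4), np.float64(60.2))
35 res 76.2 all y -68.8 70.0 plate y (np.float64(-59.4), np.float64(59.9))
40 res 0.0 all y -69.0 69.7 plate y (np.float64(-59.2), np.float64(60.0))
45 res -0.0 all y -68.9 69.6 plate y (np.float64(-59.4), np.float64(60.2))
50 res -0.0 all y -69.0 69.8 plate y (np.float64(-59.1), np.float64(60.2))
55 res 0.0 all y -69.2 69.9 plate y (np.float64(-59.6), np.float64(60.1))
60 res 0.0 all y -68.9 69.9 plate y (np.float64(-59.3), np.float64(59.9))
65 res 0.0 all y -68.8 69.8 plate y (np.float64(-59.5), np.float64(59.9))
70 res -0.0 all y -69.0 70.0 plate y (np.float64(-59.5), np.float64(59.7))
75 res 0.0 all y -69.2 69.8 plate y (np.float64(-59.3), np.float64(59.8))
80 res -1.7 all y -69.3 69.9 plate y (np.float64(-59.1), np.float64(59.4))
85 res 8.0 all y -64.8 64.9 plate y 
90 res 8.1 all y -64.6 64.9 plate y 
95 res 8.0 all y -64.4 65.3 plate y 
100 res 8.1 all y -64.6 65.8 plate y 
105 res 8.0 all y -64.7 65.7 plate y 
110 res 8.0 all y -64.4 65.8 plate y 
115 res 8.0 all y -64.4 65.3 plate y 
120 res 7.9 all y -64.6 65.7 plate y 
lap edge x 81.0371 yaw 3.4843125
lap pitch 7.949294800698969 lap above plate top at edge 8.058458375253707
```

>>> {"name": "arm_command", "arguments": {"series": [[[5,0,-0.7],0],[[11,0,-1.55],0],[[17,0,-2.4],0],[[22,0,-3.1],0],[[26,0,-3.65],0]]}}

```text
time_s: 8.85
tool_pos: [0.4535, -0.3344, 0.0509]
tool_rot: [-180.0, 0.1, 3.5]
force: [-5.9, -0.1, 5.8]
grip_width: 0.0696
grasp_force: 30.0
```

>>> {"name": "arm_command", "arguments": {"series": [[[1,0,-0.14],0],[[2,0,-0.28],0],[[3,0,-0.42],0],[[4,0,-0.56],0],[[5,0,-0.7],0]]}}

```text
time_s: 9.35
tool_pos: [0.4581, -0.3341, 0.0515]
tool_rot: [-180.0, 0.1, 3.4]
force: [-4.7, -0.4, 5.9]
grip_width: 0.0699
grasp_force: 30.0
```

>>> {"name": "arm_command", "arguments": {"series": [[[1,0,-0.14],0],[[2,0,-0.28],0],[[3,0,-0.42],0],[[3.5,0,-0.49],0],[[4,0,-0.56],0]]}}

```text
time_s: 9.85
tool_pos: [0.4606, -0.334, 0.0519]
tool_rot: [-180.0, 0.3, 3.4]
force: [-8.7, 0.8, 8.9]
grip_width: 0.07
grasp_force: 30.0
```

>>> {"name": "arm_command", "arguments": {"series": [[[0.5,0,-0.1],-0.001],[[1,0,-0.1],-0.001],[[1.5,0,-0.1],-0.001],[[2,0,-0.1],-0.001],[[2,0,-0.1],-0.001]]}}

```text
time_s: 10.35
tool_pos: [0.4607, -0.334, 0.0518]
tool_rot: [-179.9, 0.5, 3.5]
force: [-13.1, 0.7, 11.0]
grip_width: 0.0698
grasp_force: 30.0
```

```bash
python3 look.py w6; python3 chk.py w6 44
```

```text
t 10.4 pos [ 0.4607 -0.334   0.0519] rot [-179.92    0.5     3.46] F [-12.52   0.42  10.6 ] w 0.0697
shift mm [ 0.6  0.  -0.1] turn -0.0007
10140 plate pitch 7.974674420231173 roll -0.020934942930862187 -15.499546387895787
20 res 116.0 all y -68.7 69.6 plate y (np.float64(-59.2), np.float64(60.0))
25 res 114.6 all y -69.2 69.7 plate y (np.float64(-59.2), np.float64(60.1))
30 res 90.0 all y -69.3 69.8 plate y (np.float64(-59.4), np.float64(59.8))
35 res 77.4 all y -69.1 69.7 plate y (np.float64(-59.2), np.float64(59.8))
40 res 0.0 all y -69.1 69.8 plate y (np.float64(-59.3), np.float64(60.1))
45 res -0.0 all y -68.6 69.7 plate y (np.float64(-59.5), np.float64(60.3))
50 res 8.0 all y -64.8 65.3 plate y 
55 res 8.0 all y -64.1 65.4 plate y 
60 res 8.1 all y -64.3 65.0 plate y 
65 res 8.0 all y -64.6 65.2 plate y 
70 res 8.0 all y -64.3 65.2 plate y 
75 res 8.1 all y -64.5 65.1 plate y 
80 res 8.1 all y -64.3 65.6 plate y 
85 res 8.0 all y -64.4 65.8 plate y 
90 res 8.1 all y -64.3 65.2 plate y 
95 res 8.1 all y -64.1 65.3 plate y 
100 res 8.0 all y -64.8 65.0 plate y 
105 res 8.0 all y -64.5 65.4 plate y 
110 res 8.0 all y -64.4 65.4 plate y 
115 res 8.0 all y -64.5 65.4 plate y 
120 res 7.9 all y -64.6 65.3 plate y 
lap edge x 48.14514 yaw 3.5037746
lap pitch 7.90096130474718 lap above plate top at edge 8.073226939319957
```

>>> {"name": "arm_command", "arguments": {"series": [[[0,0,-0.2],0],[[0,0,-0.4],0],[[0,0,-0.4],0],[[0,0,-0.4],0],[[0,0,-0.4],0]]}}

```text
time_s: 10.9
tool_pos: [0.4607, -0.334, 0.0518]
tool_rot: [-179.9, 0.5, 3.5]
force: [-11.7, 0.4, 9.0]
grip_width: 0.0695
grasp_force: 30.0
```

>>> {"name": "arm_command", "arguments": {"series": [[[0,0,0],0],[[0,0,0],0],[[0,0,0],0],[[0,0,0],0],[[0,0,0],0]]}}

```text
time_s: 11.4
tool_pos: [0.4607, -0.334, 0.0518]
tool_rot: [-179.9, 0.5, 3.5]
force: [-11.0, 0.1, 8.6]
grip_width: 0.0696
grasp_force: 30.0
```

Run:
```python
from h import *
F=[]
for n in ["scene"]+["top"]*5:
    im,d=viewer.read_camera(n); F.append(env.get_obs()["force"])
    if n=="scene": cv2.imwrite("pics/s2.png",cv2.resize(im[150:330,280:520],None,fx=3,fy=3,interpolation=2))
print(np.round(F,1)); f=np.mean(F,0); a=np.radians(8); print("mean",f,"normal",-np.sin(a)*f[0]+np.cos(a)*f[2])
o=env.get_obs(); print(o["tool_pos"],o["tool_rot"],o["grip_width"],o["grasp_force"],o["time_s"])
```

```text
[[-11.8   0.3   8.2]
 [-12.1   0.8   8.7]
 [-12.2  -0.3   8.8]
 [-11.2   0.7   7.7]
 [-12.4   0.6   8. ]
 [-11.2   0.4   8.9]]
mean [-11.81861812   0.409071     8.37529636] normal 9.938622280713938
[ 0.46068834 -0.33403186  0.05185096] [-179.91890405    0.48689641    3.46393454] 0.06961181420880869 30.00156305730343 11.7
```

View pics/s2.png

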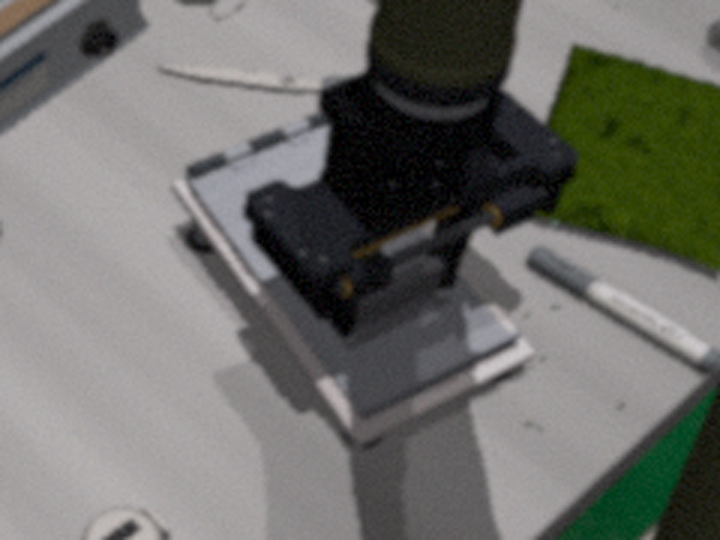

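The scene crop shows the plate flat on the board with its lip at the low end (from about (360,405) to (530,345)). The plate goes under the lap, the margins are equal, and the counter and pen are where they were. The force normal to the board is 9.9 N, with 12 N against the stop, and it is steady.

```bash
python3 -c "
from cell import env
print(env.sign_off())"
```

```text
the job is handed in; nothing more can be done
None
```

The job is handed in at 11.7 s: the slide plate is tucked under the lap (not lifted in any check) and pushed up against the stop, parallel and centred to within about 0.5 mm, and still held down flat with about 10 N; the tub, counter and pen were not touched.

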